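Close the tea tin with its inner lid and take the outer cap away

ROBOT

A 6-joint arm with a two-finger parallel gripper is mounted at the origin on the work surface. World frame = base frame: x ahead of the robot, y to its left, z up, the work surface at z = 0. Lengths are in m, angles in degrees, forces in N, time in s.
With the tool pointing down it reaches from about 0.4 to 0.825 m from the base axis. Payload 7 kg.
Tool frame: the origin (TCP) lies at the very end of the fingers, on their centre line; the grasp point (between the pads) lies 19 mm behind it (ctrl.tcp_to_grasp is the distance from the TCP to the grasp point, in m); z points along the fingers, y is the direction in which the jaws open and shut (so a half turn about z gives the same grasp; the last joint's range is limited). The gripper opens to 88 mm and grips with 3 to 60 N. Pads are 19 mm wide; open, the fingers measure 130 mm over their backs; the gripper's body (78 mm by 193 mm) begins 47 mm behind the grasp point.
Start: joints at [88.7, 20.546, 0.682, 0, -70.136, -16.507], TCP at [0.206, 0.643, 0.227] pointing down, gripper open.
Joint ranges: [-176.03, 176.03], [-82.01, 121.73], [-58.28, 71.71], [-173.87, 95.51], [-174.79, -0.11], [-173.66, 173.66]. Speed limits (degrees/s): [136.94, 136.94, 172.46, 180, 180, 180].

INTERFACE

Orientations are given as [roll, pitch, yaw] about the fixed x, y, z axes, in that order (R = Rz(yaw) Ry(pitch) Rx(roll)).
In Python, from plant import ctrl gives the robot as it stands.
- The arm moves only by the tool jog_arm, never from a script. Its argument "commands" is a list of rows, each an object of numbers: "x", "y", "z": the shift along the tool's x, y, z in cm; "roll": the turn about the tool's z in rad. In form: [{"x": .., "y": .., "z": .., "roll": ..}, ...]. A call has 1 to 12 rows; each row shifts and turns the commanded pose from where the row before left it, along the tool's axes as they then stand; what a row does not reach is not made up. A row lasts 1/10 s, in which the tool goes at most 50 mm and 8.59 degrees, less where a joint would pass 70% of its speed; a pose out of reach is approached as far as the arm can. A call is refused whole if a number of a shift passes 5 or a number of a turn 0.15, either way. A call with a gripper value outside its range is refused whole. "gripper" is the finger opening in cm, from 0 to 8.76, set as the call begins (left out, the last holds). The fingers move at their own pace and stop on an object; the grip force is fixed at half the most. Time passes only in rows, so rows that do not move let the fingers close. It gives the time, the measured TCP pose, the force and the opening at its end, in the units of the state.
- ctrl.get_obs(): the state, without advancing time (a new reading comes with each control period).
- ctrl.snapshot(name): name is "scene" or "top"; returns a dict with "image" (420x560x3 uint8, red, green, blue), "mtx" (3x3 intrinsics, pixels), "k1" (the pictures are not rectified: a ray, as slopes to the right and down, at radius r is drawn at 1 + k1 r^2 times it, then the intrinsics apply), "position" and "orientation" of the camera in the world. Camera axes: x right, y up, looking along -z (the intrinsics and any distortion apply to the point x, -y, -z); pixel columns grow to the right and rows downward; lengths in m; the calibration is good to about 2 mm. A picture is of the moment at which its call begins. There is no depth.
- ctrl.close_job(): hands the job in, once; it reports no verdict.
Trained networks look in the newest picture that a camera, given by its name, has taken for a name from the list of things; names that differ only in an ending like _2 or _b are one class to them, and where a whole thing is asked for, a point or a joint stands for the part that bears it (a point fixed in the world has none). Each returns a list of dicts, best first, with "confidence" (0 to 1); they miss things now and then, are a little off and sometimes report something else, mostly with a low value. They report only what shows in the picture. A call takes as long as a camera call.
- ctrl.search_frame(camera, query): "position" ([column, row] as shares, 0 to 1, of the picture: columns of its width, rows of its height, amid what is visible of it).
- ctrl.regions_of(camera, query): "mask" (420x560 bool, what is visible of it) and "position" ([column, row] as shares, 0 to 1, of the picture: columns of its width, rows of its height, amid what is visible of it).
The state is a dict: "clock": time; "joint_pos": joint angles; "qvel": joint speeds; "tau": joint torques, N m; "tool_pos": TCP position; "orientation": TCP orientation; "force": force on the tool from outside, world axes, zero at the start; "moment": the same for the moment, N m; "opening": finger opening in m.
Only numpy, scipy, OpenCV 4.12 (cv2) and the standard library are available. Lean on these libraries where they do the work, as an engineer would, in place of code of your own. Each camera call takes 0.05 s, during which the arm holds its last target.

TASK

The blue tea tin stands open and its two lids stand nested beside it on the shelf; the outer cap is due for a wash, but the inner lid goes back on the tin now. Carry the two lids over together, cap on top (the cap only rests on the inner lid, so hold the pair by the inner lid's steel rim), and lower them gently until the inner lid sits fully home in the tin's mouth; then lift the blue cap off by itself, leaving the inner lid undisturbed on the tin and the tin and everything else where they stand. Finish still holding the cap in the gripper, level and at least 6 cm clear above the inner lid.

Things in the scene. Friction and masses are not known exactly. Their poses are not given: they have to be found in the camera images.
- tin: Open, upright, loose tea tin: blue enamelled cylinder, outside diameter 56 mm, 80 mm tall, wall 3 mm, so the round mouth at the top is 50 mm wide; empty inside, about 260 g. A thin white band runs round it. Origin at the centre of its underside (on the shelf, z = 0), its z axis up. Its yaw does not matter.
- tin_mouth (a point): Centre of the blue tin's open mouth, in the plane of its rim, 80 mm above the tin's underside; z axis up.
- inner_lid: Loose stopper lid, 110 g, z up; starts standing on its stopper on the shelf, cap on it. Origin: centre of stopper's underside. From below: black stopper, dia 38 mm widening over 6 mm to 45, 14 mm deep; steel rim dia 60, 12 mm thick (14 to 26 mm above origin), to pinch, lands on the tin's rim; boss dia 42, 8 high, inside the cap. Seated: origin 66 mm above shelf, rim at 80 to 92, 2 mm proud of the tin.
- inner_seat (a point): On the inner lid's axis, in the plane of the underside of its steel rim (14 mm above its origin); it coincides with the tin's mouth centre when the lid is fully home.
- inner_ledge (a point): On the inner lid's axis, in the plane of the top of its steel rim (26 mm above its origin); the cap's lower edge rests in this plane.
- cap: Loose outer cap of the blue tin: an upturned blue cup with a thin white band, no knob, outside dia 54 mm, 24 mm tall, wall 3 mm, flat top, 60 g. Origin at the centre of its open lower edge, z up. It only rests on the inner lid's steel rim, over the boss, with 3 mm of play: lifting it leaves the inner lid behind. Pinched by its 54 mm wide side, above the steel rim.
- green_tin: Bystander: a closed green tin of the same make (lids on), diameter 60 mm at its rim, 116 mm tall. Origin at the centre of its underside.
- butter_dish: Bystander: white ceramic butter dish with a blue knob, 175 x 100 x 72 mm, long side along its x axis. Origin at the centre of its underside.
- egg_tray: Bystander: yellow plastic egg tray with five eggs, 160 x 110 x 65 mm, long side along its x axis. Origin at the centre of its underside.
- tongs: Bystander: stainless steel kitchen tongs lying closed, 265 mm long along their x axis, 33 mm wide, 20 mm high. Origin near mid-length, on the shelf.
- mug: Bystander: white ceramic mug, diameter 78 mm, 88 mm tall, handle to its +y. Origin at the centre of its underside.
- jar: Bystander: small glass spice jar with a red screw lid, diameter 48 mm, 70 mm tall. Origin at the centre of its underside.

How it is judged (in metres and radians):
On the way, in this order (a step that is already met when the one before it is completed fails the run):
1. the two lids are lifted off the shelf together, the cap nested on the inner lid (height (world z) of inner_lid above 0.03 m and distance between cap and inner_ledge below 0.007 m and not (distance between inner_seat and tin_mouth below 0.005 m and angle between inner_lid's own z axis and vertical below 0.1 rad)), for 0.2 s.
2. the inner lid is fully home in the blue tin's mouth, the cap still nested on it, and the fingers have let go of the inner lid (distance between inner_seat and tin_mouth below 0.005 m and angle between inner_lid's own z axis and vertical below 0.1 rad and distance between cap and inner_ledge below 0.007 m and contact force between the fingers and inner_lid below 0.2 N), for 0.2 s.
At the end, for the whole second after the job is handed in: Inner lid home in the blue tin (rim underside within 5 mm of mouth centre, tilt < 0.1 rad), touched by the tin only; cap still gripped, at rest, level within 0.2 rad, its edge 60 mm or more above the inner lid's rim; tin upright; tin and bystanders within 20 mm of their starts (distance between inner_seat and tin_mouth below 0.005 m and angle between inner_lid's own z axis and vertical below 0.1 rad and z of cap in the frame of inner_ledge above 0.06 m and angle between cap's own z axis and vertical below 0.2 rad and contact force between the fingers and cap above 0.5 N and contact force between cap and inner_lid below 0.02 N and contact force between the fingers and inner_lid below 0.1 N and contact force between the fingers and tin below 0.1 N and linear speed of each of cap, inner_lid below 0.03 m/s and angle between tin's own z axis and vertical below 0.08 rad and distance of each of tin, green_tin, butter_dish, egg_tray, tongs, mug, jar from where it was at the start of the episode below 0.02 m); the arm keeps its last pose, push and grip.
It fails at once if the cap comes off the inner lid while the inner lid is not home in the tin (cap taken first, lids dropped, or inner lid dragged up with the cap) (distance between cap and inner_ledge above 0.012 m and not (distance between inner_seat and tin_mouth below 0.007 m and angle between inner_lid's own z axis and vertical below 0.15 rad)).
It fails at once if the inner lid is rammed or dropped onto the tin (over 35 N) (contact force between inner_lid and tin above 35 N).
It fails at once if the inner lid is let fall (more than about 1 cm, free of the fingers) (linear speed of inner_lid above 0.45 m/s and contact force between the fingers and inner_lid below 0.05 N).
It fails at once if the tin is tipped or pushed away (angle between tin's own z axis and vertical above 0.3 rad or distance of tin from where it was at the start of the episode above 0.04 m).
It fails at once if a bystander is disturbed (moved more than 20 mm) (distance of any of green_tin, butter_dish, egg_tray, tongs, mug, jar from where it was at the start of the episode above 0.02 m).
It also fails if it takes over 45 s, if anything falls off the work surface, if the arm or the gripper's body presses on something with over 40 N, if the wrist force passes 120 N, or if a joint passes its speed limit or range.

## Working session

There is one attempt and no reset: what is moved stays moved. The work goes in short steps, Python scripts to look and compute and a tool call to move; the robot and the scene stay as the last step left them, time stands still between calls to the robot, and variables do not carry over. Pictures are saved under pics/ and viewed, and the job is handed in when it is done.

Besides the shell and the picture viewer there is one more tool, called after "Call:" as name(argument=value, ...), one argument or row to a line, values as JSON. jog_arm: Moves the arm, as the interface text tells. Its arguments: {"type":"object","properties":{"commands":{"type":"array"},"gripper":{"type":"number"}},"required":["commands"]}

```bash
ls; mkdir -p pics
cat > h.py <<'E'
import numpy as np,cv2
from plant import ctrl
def snap(n,save=None):
    s=ctrl.snapshot(n)
    if save: cv2.imwrite('pics/'+save,cv2.cvtColor(s['image'],cv2.COLOR_RGB2BGR))
    return s
E
python3 - <<'E'
from h import *
for n in('scene','top'):
    s=snap(n,n+'0.png')
    print({k:v for k,v in s.items() if k!='image'})
    for q in ['tin','inner_lid','cap','green_tin','mug','jar','tongs','butter_dish','egg_tray']:
        print(n,q,[(np.round(np.array(r['position'])*[560,420],1).tolist(),round(r['confidence'],2)) for r in ctrl.search_frame(n,q)[:3]])
print(ctrl.get_obs())
E
```

```text
pics
{'mtx': array([[388.2559775 ,   0.        , 273.2717671 ],
       [  0.        , 388.2559775 , 210.54512132],
       [  0.        ,   0.        ,   1.        ]]), 'k1': -0.017030971054935853, 'position': array([ 0.97698245, -0.58602993,  0.99658991]), 'orientation': array([35.95979063, -0.66292897, 30.47773879])}
scene tin [([277.8, 158.3], 0.58)]
scene inner_lid [([198.5, 238.9], 0.38)]
scene cap [([194.8, 227.1], 0.89), ([166.0, 337.2], 0.35)]
scene green_tin [([289.8, 274.0], 0.96)]
scene mug [([328.5, 203.2], 0.95)]
scene jar [([308.6, 230.4], 0.91)]
scene tongs [([249.2, 216.2], 0.86), ([194.5, 229.7], 0.74)]
scene butter_dish [([310.0, 122.4], 0.78)]
scene egg_tray [([164.1, 339.0], 0.81)]
{'mtx': array([[454.96407922,   0.        , 274.11291233],
       [  0.        , 454.96407922, 211.31885162],
       [  0.        ,   0.        ,   1.        ]]), 'k1': -0.008121068680387351, 'position': array([0.50447318, 0.00989678, 1.19965755]), 'orientation': array([  5.58099791,  -0.79430273, -88.7809594 ])}
top tin [([189.9, 239.7], 0.94)]
top inner_lid [([272.0, 246.0], 0.65), ([3
[... 293 characters left out ...]
.8], 0.6)]
top egg_tray [([443.6, 225.9], 0.57)]
{'clock': 1.0, 'joint_pos': array([ 8.86984276e+01,  2.05441314e+01,  6.83091202e-01,  5.87077503e-04,
       -7.01345178e+01, -1.65051457e+01]), 'qvel': array([ 0.06027749,  0.02874895,  0.04583124,  0.1141427 ,  0.08424813,
       -0.03288261]), 'tau': array([-2.59867538e-04, -5.82389688e+01,  2.93297231e+01,  7.00274348e+00,
        1.23262565e-02, -1.71187702e-05]), 'tool_pos': array([0.20645455, 0.64264973, 0.22659689]), 'orientation': array([-1.79995584e+02,  7.32593075e-04, -1.78065187e+01]), 'force': array([-0.16370503,  0.05104068, -0.19696317]), 'moment': array([-0.0434568 ,  0.0163741 ,  0.02040267]), 'opening': 0.08755506005796387}
```

View pics/scene0.png

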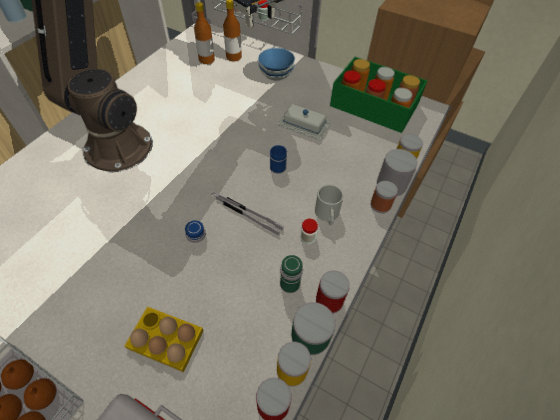

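View pics/top0.png

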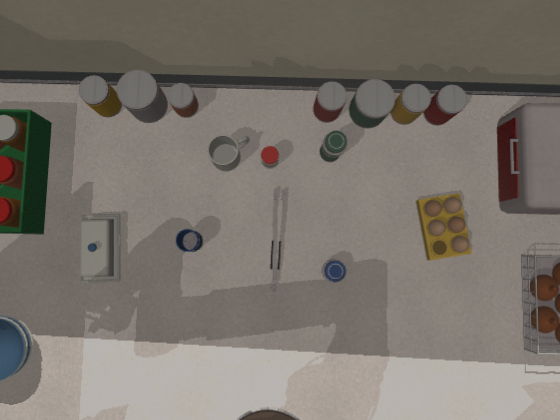

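```bash
cat >> h.py <<'E'
from scipy.spatial.transform import Rotation as R
from scipy.optimize import least_squares
def proj(s,P):
    P=np.atleast_2d(P); Rm=R.from_euler('xyz',s['orientation'],degrees=True).as_matrix()
    c=(P-s['position'])@Rm
    a=np.stack([c[:,0]/-c[:,2],-c[:,1]/-c[:,2]],1)
    a=a*(1+s['k1']*(a**2).sum(1,keepdims=True))
    return a*[s['mtx'][0,0],s['mtx'][1,1]]+s['mtx'][:2,2]
def back(s,uv,z):
    K=s['mtx'];d=(np.array(uv)-K[:2,2])/K[0,0]
    a=d.copy()
    for _ in range(5): a=d/(1+s['k1']*(a@a))
    v=R.from_euler('xyz',s['orientation'],degrees=True).apply([a[0],-a[1],-1])
    return s['position']+v*(z-s['position'][2])/v[2]
def circ(x,y,r,z,n=64):
    t=np.linspace(0,2*np.pi,n,endpoint=False)
    return np.stack([x+r*np.cos(t),y+r*np.sin(t),0*t+z],1)
def sil(s,x,y,discs,sc=8):
    m=np.zeros((420*sc,560*sc),np.uint8) 
    for (r0,z0,r1,z1) in discs:
        p=np.vstack([proj(s,circ(x,y,r0,z0)),proj(s,circ(x,y,r1,z1))])
        h=cv2.convexHull(((p+.5)*sc).astype(np.int32)); cv2.fillConvexPoly(m,h,255)
    return cv2.resize(m,(560,420),interpolation=cv2.INTER_AREA)/255.
def crop(s,uv,h,f,name):
    u,v=map(int,uv);c=s['image'][max(v-h,0):v+h,max(u-h,0):u+h]
    cv2.imwrite('pics/'+name,cv2.cvtColor(cv2.resize(c,None,fx=f,fy=f,interpolation=cv2.INTER_CUBIC),cv2.COLOR_RGB2BGR))
E
python3 - <<'E'
from h import *
ims=[]
for n,a,b in(('scene',(278,158),(195,231)),('top',(190,240),(335,271))):
    s=snap(n)
    print(n,'tin mouth',back(s,a,.07 if n=='scene' else .08),'lids',back(s,b,.045))
    for uv in(a,b):
        u,v=uv;c=s['image'][v-24:v+24,u-24:u+24]
        ims.append(cv2.resize(c,None,fx=8,fy=8,interpolation=cv2.INTER_CUBIC))
o=np.vstack([np.hstack(ims[:2]),np.hstack(ims[2:])])
cv2.imwrite('pics/crop0.png',cv2.cvtColor(cv2.resize(o,(600,600)),cv2.COLOR_RGB2BGR))
E
```

```text
scene tin mouth [0.5508021  0.18976096 0.07      ] lids [ 0.47821835 -0.166045    0.045     ]
top tin mouth [0.53887645 0.20143706 0.08      ] lids [ 0.46982685 -0.16053964  0.045     ]
```

View pics/crop0.png

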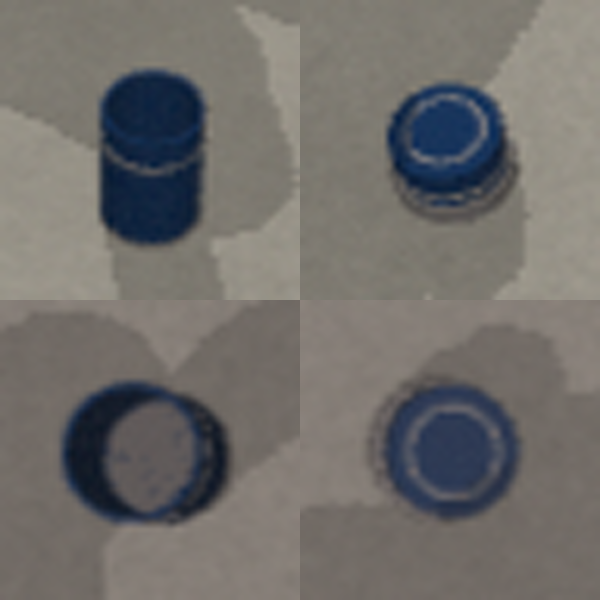

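```bash
cat >> h.py <<'E'
def bluemask(s,uv,h=26,thr=14):
    u,v=map(int,uv); im=s['image'].astype(int); b=(im[...,2]-im[...,0]>thr)
    w=np.zeros((420,560),bool); w[v-h:v+h,u-h:u+h]=b[v-h:v+h,u-h:u+h]
    n,l,st,_=cv2.connectedComponentsWithStats(w.astype(np.uint8))
    i=1+np.argmax(st[1:,4]); c=np.argwhere(l==i)[:,::-1]
    m=np.zeros((420,560),np.uint8); cv2.fillConvexPoly(m,cv2.convexHull(c.astype(np.int32)),1)
    return m
def fit(s,m,x0,discs):
    def cost(p):
        q=sil(s,p[0],p[1],discs,4); return np.abs(q-m).sum()
    from scipy.optimize import minimize
    r=minimize(cost,x0,method='Nelder-Mead',options=dict(initial_simplex=[x0,np.add(x0,[.008,0]),np.add(x0,[0,.008])],xatol=1e-4,fatol=.05))
    return r.x,r.fun,m.sum()
TIN=[(.028,0,.028,.08)]; CAP=[(.027,.026,.027,.05)]
E
python3 - <<'E'
from h import *
for n,a,b in(('scene',(278,158),(195,228)),('top',(190,240),(335,271))):
    s=snap(n)
    for t in(8,14,22):
        print(n,t,'tin',fit(s,bluemask(s,a,thr=t),[.545,.195],TIN),'cap',fit(s,bluemask(s,b,thr=t),[.473,-.163],CAP))
E
```

```text
scene 8 tin (array([0.53847769, 0.21127317]), np.float64(16.04705882352941), np.uint64(431)) cap (array([ 0.47001098, -0.15961322]), np.float64(16.83921568627451), np.uint64(315))
scene 14 tin (array([0.53786878, 0.21232733]), np.float64(22.46666666666666), np.uint64(421)) cap (array([ 0.46927262, -0.15991936]), np.float64(18.976470588235294), np.uint64(304))
scene 22 tin (array([0.53816104, 0.21192831]), np.float64(25.274509803921568), np.uint64(417)) cap (array([ 0.46621689, -0.15758986]), np.float64(48.819607843137256), np.uint64(268))
top 8 tin (array([0.53914514, 0.21094299]), np.float64(32.89411764705882), np.uint64(489)) cap (array([ 0.47055135, -0.16035264]), np.float64(24.478431372549018), np.uint64(378))
top 14 tin (array([0.53913293, 0.2113982 ]), np.float64(44.33725490196078), np.uint64(477)) cap (array([ 0.47024424, -0.15972469]), np.float64(39.21568627450981), np.uint64(357))
top 22 tin (array([0.53879857, 0.21087952]), np.float64(109.07450980392156), np.uint64(409)) cap (array([ 0.47089038, -0.1609635 ]), np.float64(56.05490196078431), np.uint64(339))
```

```bash
cat >> h.py <<'E'
def delta(target,p=None):
    o=ctrl.get_obs(); p=o['tool_pos'] if p is None else np.array(p)
    return np.round(100*R.from_euler('xyz',o['orientation'],degrees=True).inv().apply(np.array(target)-p),2)
E
python3 - <<'E'
from h import *
print(delta([.5,.35,.227]),delta([.47,-.16,.13],[.5,.35,.227]))
E
```

```text
[36.9  18.88 -0.04] [12.74 49.47  9.7 ]
```

Call:
jog_arm(
  commands=[
    {"x":1.8,"y":0.9},
    {"x":3.5,"y":1.8},
    {"x":3.5,"y":1.8},
    {"x":3.5,"y":1.8},
    {"x":3.5,"y":1.8},
    {"x":3.5,"y":1.8},
    {"x":3.5,"y":1.8},
    {"x":3.5,"y":1.8},
    {"x":3.5,"y":1.8},
    {"x":3.5,"y":1.8},
    {"x":3.5,"y":1.8},
  ],
  gripper=8.76,
)

```text
validation failed for argument at $.co...
```

Call:
jog_arm(
  commands=[
    {"x":1.8,"y":0.9,"z":0,"roll":0},
    {"x":3.5,"y":1.8,"z":0,"roll":0},
    {"x":3.5,"y":1.8,"z":0,"roll":0},
    {"x":3.5,"y":1.8,"z":0,"roll":0},
    {"x":3.5,"y":1.8,"z":0,"roll":0},
    {"x":3.5,"y":1.8,"z":0,"roll":0},
    {"x":3.5,"y":1.8,"z":0,"roll":0},
    {"x":3.5,"y":1.8,"z":0,"roll":0},
    {"x":3.5,"y":1.8,"z":0,"roll":0},
    {"x":3.5,"y":1.8,"z":0,"roll":0},
    {"x":3.5,"y":1.8,"z":0,"roll":0},
  ],
  gripper=8.76,
)

```text
clock: 2.3
tool_pos: [0.5001, 0.3482, 0.2268]
orientation: [-180.0, -0.0, -17.8]
force: [1.0, 0.6, -0.0]
opening: 0.0878
```

Call:
jog_arm(
  commands=[
    {"x":0.5,"y":2.0,"z":0,"roll":0},
    {"x":1.0,"y":4.0,"z":0,"roll":0},
    {"x":1.0,"y":4.2,"z":0.5,"roll":0},
    {"x":1.0,"y":4.2,"z":0.5,"roll":0},
    {"x":1.0,"y":4.2,"z":0.5,"roll":0},
    {"x":1.0,"y":4.2,"z":1,"roll":0},
    {"x":1.0,"y":4.2,"z":1,"roll":0},
    {"x":1.0,"y":4.2,"z":1,"roll":0},
    {"x":1.5,"y":5,"z":1,"roll":0},
    {"x":1.5,"y":5,"z":1,"roll":0},
    {"x":1.2,"y":5,"z":1,"roll":0},
    {"x":0.8,"y":3,"z":0.5,"roll":0},
  ],
)

```text
clock: 3.5
tool_pos: [0.4661, -0.1507, 0.1477]
orientation: [180.0, 0.0, -17.9]
force: [-0.0, 0.2, 0.1]
opening: 0.0872
```

Run:
```python
from h import *
print(delta([.47,-.16,.1]),ctrl.get_obs()['tool_pos'],ctrl.get_obs()['force'])
```

```text
[0.67 0.77 4.77] [ 0.46605129 -0.15067073  0.14768515] [-1.12175311e-04  2.13719441e-01  1.01241433e-01]
```

Call:
jog_arm(
  commands=[
    {"x":0.4,"y":0.4,"z":1.5,"roll":0},
    {"x":0.3,"y":0.4,"z":1.8,"roll":0},
    {"x":0,"y":0,"z":1.5,"roll":0},
    {"x":0,"y":0,"z":0,"roll":0},
    {"x":0,"y":0,"z":0,"roll":0},
  ],
)

```text
clock: 4.0
tool_pos: [0.4718, -0.1579, 0.1006]
orientation: [180.0, 0.0, -17.8]
force: [-0.1, 0.4, -0.7]
opening: 0.0871
```

Run:
```python
from h import *
print(delta([.47,-.16,.004]),ctrl.get_obs()['tool_pos'],ctrl.get_obs()['force'])
s=snap('scene');crop(s,(195,215),50,6,'c1.png')
```

```text
[-0.1   0.25  9.66] [ 0.47175215 -0.15786734  0.10058904] [-0.11479797  0.38282999 -0.72981695]
```

View pics/c1.png

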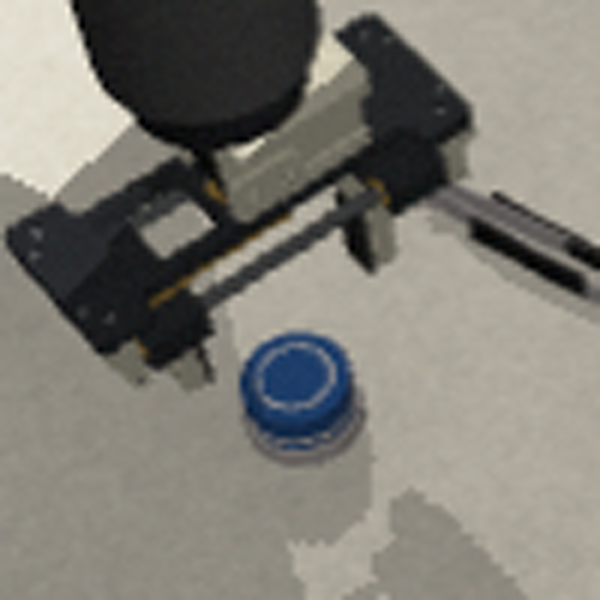

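Call:
jog_arm(
  commands=[
    {"x":-0.1,"y":0.2,"z":1.0,"roll":0},
    {"x":0,"y":0,"z":2.0,"roll":0},
    {"x":0,"y":0,"z":2.0,"roll":0},
    {"x":0,"y":0,"z":1.7,"roll":0},
    {"x":0,"y":0,"z":1.0,"roll":0},
    {"x":0,"y":0,"z":0.8,"roll":0},
    {"x":0,"y":0,"z":0.5,"roll":0},
    {"x":0,"y":0,"z":0.3,"roll":0},
    {"x":0,"y":0,"z":0,"roll":0},
    {"x":0,"y":0,"z":0,"roll":0},
    {"x":0,"y":0,"z":0,"roll":0},
  ],
)

```text
clock: 5.15
tool_pos: [0.4709, -0.1593, 0.0077]
orientation: [-180.0, -0.1, -17.8]
force: [-0.2, 0.2, -0.1]
opening: 0.0875
```

Run:
```python
from h import *
print(delta([.47,-.16,.004]),ctrl.get_obs()['tool_pos'],ctrl.get_obs()['force'])
s=snap('scene');crop(s,(195,215),50,6,'c2.png')
```

```text
[-0.06  0.09  0.37] [ 0.47088511 -0.15933559  0.00766133] [-0.19400519  0.23617818 -0.14718157]
```

View pics/c2.png

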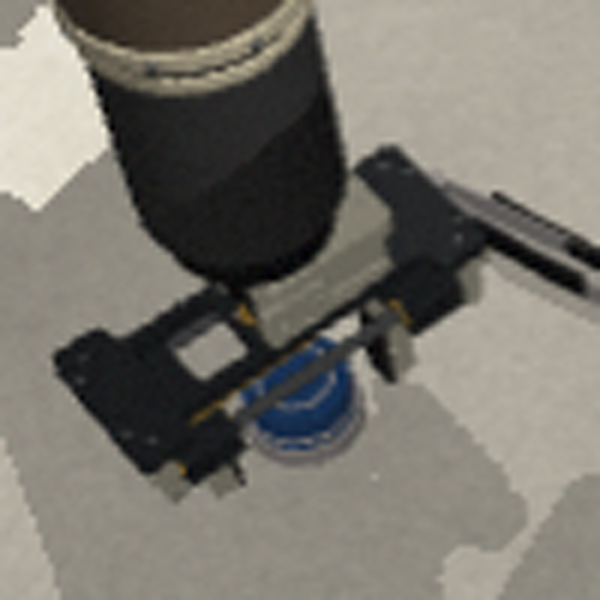

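Call:
jog_arm(
  commands=[
    {"x":0,"y":0,"z":0.3,"roll":0},
    {"x":0,"y":0,"z":0,"roll":0},
    {"x":0,"y":0,"z":0,"roll":0},
    {"x":0,"y":0,"z":0,"roll":0},
  ],
)

```text
clock: 5.6
tool_pos: [0.4705, -0.1593, 0.0042]
orientation: [180.0, 0.0, -17.8]
force: [0.4, -0.1, -0.0]
opening: 0.0878
```

Call:
jog_arm(
  commands=[
    {"x":0,"y":0,"z":0,"roll":0},
    {"x":0,"y":0,"z":0,"roll":0},
    {"x":0,"y":0,"z":0,"roll":0},
    {"x":0,"y":0,"z":0,"roll":0},
    {"x":0,"y":0,"z":0,"roll":0},
    {"x":0,"y":0,"z":0,"roll":0},
    {"x":0,"y":0,"z":0,"roll":0},
    {"x":0,"y":0,"z":0,"roll":0},
  ],
  gripper=5.0,
)

```text
clock: 6.4
tool_pos: [0.4705, -0.1594, 0.0042]
orientation: [180.0, 0.0, -17.8]
force: [-1.0, -0.5, 0.3]
opening: 0.0594
```

Call:
jog_arm(
  commands=[
    {"x":0,"y":0,"z":-0.2,"roll":0},
    {"x":0,"y":0,"z":-0.5,"roll":0},
    {"x":0,"y":0,"z":-0.8,"roll":0},
    {"x":0,"y":0,"z":-1.0,"roll":0},
    {"x":0,"y":0,"z":-1.0,"roll":0},
    {"x":0,"y":0,"z":-1.0,"roll":0},
    {"x":0,"y":0,"z":-0.7,"roll":0},
    {"x":0,"y":0,"z":-0.4,"roll":0},
    {"x":0,"y":0,"z":-0.2,"roll":0},
    {"x":0,"y":0,"z":0,"roll":0},
    {"x":0,"y":0,"z":0,"roll":0},
  ],
)

```text
clock: 7.5
tool_pos: [0.4702, -0.1593, 0.0619]
orientation: [180.0, 0.0, -17.8]
force: [0.2, 0.5, -2.4]
opening: 0.0593
```

Run:
```python
from h import *
print(delta([.539,.211,.064]),ctrl.get_obs()['tool_pos'],ctrl.get_obs()['force'])
s=snap('scene');crop(s,(195,205),50,6,'c3.png')
```

```text
[ -4.78 -37.36  -0.22] [ 0.47021937 -0.15931355  0.0618692 ] [ 0.21923441  0.50295655 -2.40277079]
```

View pics/c3.png

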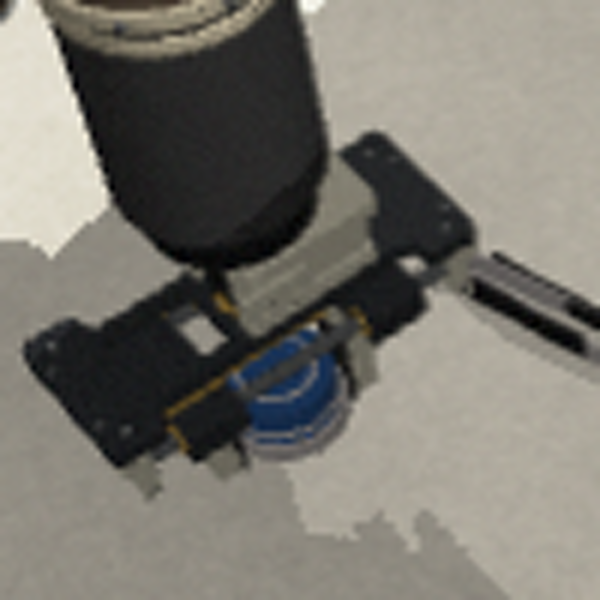

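Call:
jog_arm(
  commands=[
    {"x":0,"y":0,"z":-0.5,"roll":0},
    {"x":0,"y":0,"z":-1.0,"roll":0},
    {"x":0,"y":0,"z":-1.2,"roll":0},
    {"x":0,"y":-0.5,"z":-1.2,"roll":0},
    {"x":0,"y":-1.0,"z":-1.0,"roll":0},
    {"x":-0.2,"y":-1.5,"z":-0.6,"roll":0},
    {"x":-0.3,"y":-2.0,"z":-0.3,"roll":0},
    {"x":-0.3,"y":-2.5,"z":0,"roll":0},
    {"x":-0.4,"y":-2.5,"z":0,"roll":0},
    {"x":-0.4,"y":-2.5,"z":0,"roll":0},
    {"x":-0.4,"y":-2.5,"z":0,"roll":0},
    {"x":-0.4,"y":-2.5,"z":0,"roll":0},
  ],
)

```text
clock: 8.75
tool_pos: [0.5015, 0.0165, 0.1211]
orientation: [-180.0, -0.0, -17.8]
force: [0.0, 0.1, -1.2]
opening: 0.0592
```

Call:
jog_arm(
  commands=[
    {"x":-0.4,"y":-2.5,"z":0,"roll":0},
    {"x":-0.3,"y":-2.5,"z":0,"roll":0},
    {"x":-0.3,"y":-2.5,"z":0,"roll":0},
    {"x":-0.3,"y":-2.5,"z":0,"roll":0},
    {"x":-0.3,"y":-2.5,"z":0,"roll":0},
    {"x":-0.3,"y":-2.0,"z":0,"roll":0},
    {"x":-0.2,"y":-1.5,"z":0,"roll":0},
    {"x":-0.2,"y":-1.0,"z":0,"roll":0},
    {"x":-0.1,"y":-0.5,"z":0,"roll":0},
    {"x":0,"y":0,"z":0,"roll":0},
    {"x":0,"y":0,"z":0,"roll":0},
  ],
)

```text
clock: 9.85
tool_pos: [0.5316, 0.188, 0.1201]
orientation: [180.0, 0.0, -17.8]
force: [-0.5, -0.6, -2.0]
opening: 0.0592
```

Run:
```python
from h import *
print(delta([.539,.211,.0702]),ctrl.get_obs()['tool_pos'],ctrl.get_obs()['force'])
s=snap('scene');crop(s,(275,145),50,6,'c4.png')
s=snap('top');crop(s,(190,240),50,6,'c4t.png')
```

```text
[ 0.   -2.42  4.99] [0.53160406 0.18798168 0.12013278] [-0.51416624 -0.56095932 -1.97577233]
```

View pics/c4.png

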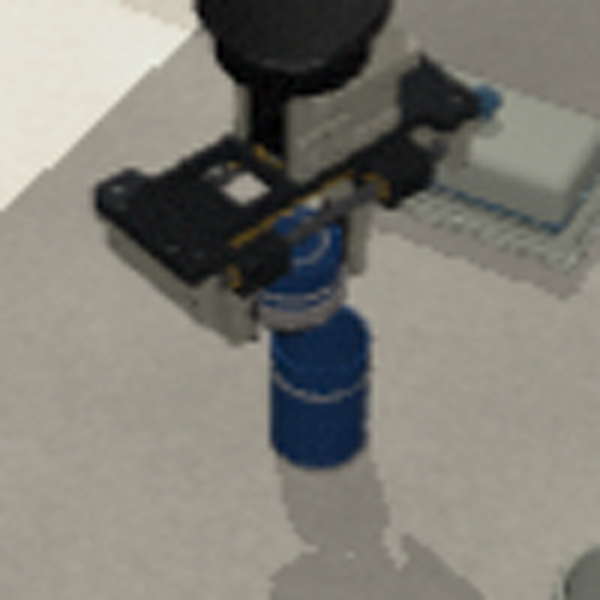

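View pics/c4t.png

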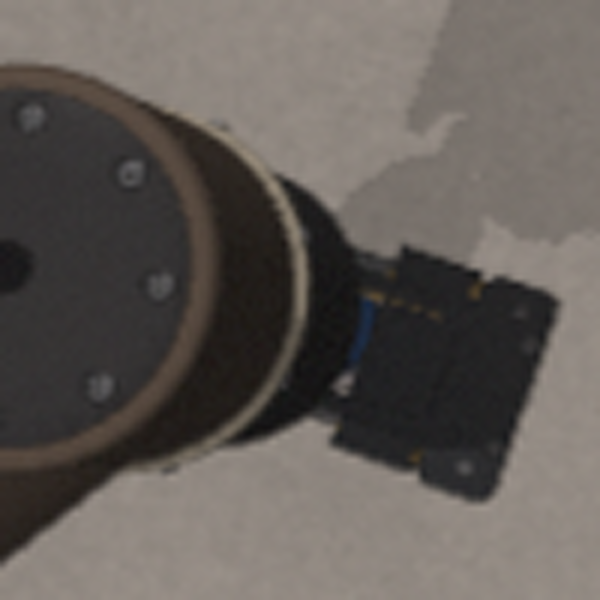

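Call:
jog_arm(
  commands=[
    {"x":0,"y":-0.5,"z":0,"roll":0},
    {"x":0,"y":-0.8,"z":0.3,"roll":0},
    {"x":0,"y":-0.7,"z":0.5,"roll":0},
    {"x":0,"y":-0.4,"z":0.4,"roll":0},
    {"x":0,"y":0,"z":0.2,"roll":0},
    {"x":0,"y":0,"z":0,"roll":0},
    {"x":0,"y":0,"z":0,"roll":0},
    {"x":0,"y":0,"z":0,"roll":0},
  ],
)

```text
clock: 10.75
tool_pos: [0.5392, 0.2113, 0.1064]
orientation: [-180.0, -0.0, -17.8]
force: [-0.0, -0.6, -1.7]
opening: 0.0591
```

Run:
```python
from h import *
o=ctrl.get_obs();p=o['tool_pos']
print(delta([.539,.211,.0702]),p,o['force'])
s=snap('scene')
im=s['image'].copy(); im=cv2.resize(im,None,fx=8,fy=8,interpolation=cv2.INTER_CUBIC)
zl=p[2]-.0042
def ring(x,y,r,z,c):
    q=((proj(s,circ(x,y,r,z))+.5)*8).astype(np.int32); cv2.polylines(im,[q],True,c,1)
ring(.539,.211,.028,.08,(0,255,0)); ring(.539,.211,.028,0,(0,255,0))
for z in(.014,.026): ring(p[0],p[1],.03,zl+z,(255,0,0))
ring(p[0],p[1],.027,zl+.05,(255,255,0)); ring(p[0],p[1],.019,zl,(255,0,255))
u,v=278,148
cv2.imwrite('pics/c5.png',cv2.cvtColor(im[8*(v-35):8*(v+35),8*(u-35):8*(u+35)],cv2.COLOR_RGB2BGR))
```

```text
[-0.01  0.04  3.62] [0.53919551 0.21132167 0.10636562] [-0.0431861  -0.62958244 -1.65448076]
```

View pics/c5.png

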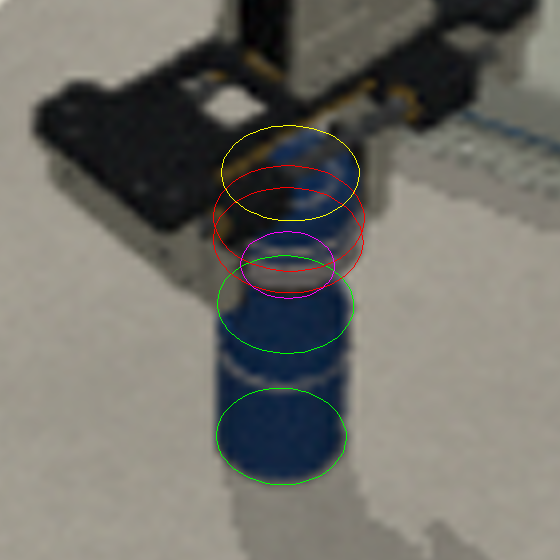

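Call:
jog_arm(
  commands=[
    {"x":0,"y":0,"z":0.2,"roll":0},
    {"x":0,"y":0,"z":0.4,"roll":0},
    {"x":0,"y":0,"z":0.4,"roll":0},
    {"x":0,"y":0,"z":0.4,"roll":0},
    {"x":0,"y":0,"z":0.4,"roll":0},
    {"x":0,"y":0,"z":0.4,"roll":0},
    {"x":0,"y":0,"z":0.3,"roll":0},
    {"x":0,"y":0,"z":0.2,"roll":0},
    {"x":0,"y":0,"z":0,"roll":0},
    {"x":0,"y":0,"z":0,"roll":0},
  ],
)

```text
clock: 11.8
tool_pos: [0.5393, 0.2115, 0.0793]
orientation: [-180.0, -0.0, -17.8]
force: [0.3, 0.2, -2.0]
opening: 0.0592
```

Call:
jog_arm(
  commands=[
    {"x":0,"y":0,"z":0.2,"roll":0},
    {"x":0,"y":0,"z":0.2,"roll":0},
    {"x":0,"y":0,"z":0.2,"roll":0},
    {"x":0,"y":0,"z":0.1,"roll":0},
    {"x":0,"y":0,"z":0,"roll":0},
    {"x":0,"y":0,"z":0,"roll":0},
  ],
)

```text
clock: 12.4
tool_pos: [0.5392, 0.2114, 0.0722]
orientation: [180.0, 0.0, -17.8]
force: [0.2, 0.8, -1.5]
opening: 0.0596
```

Call:
jog_arm(
  commands=[
    {"x":0,"y":0,"z":0.1,"roll":0},
    {"x":0,"y":0,"z":0,"roll":0},
    {"x":0,"y":0,"z":0,"roll":0},
  ],
)

```text
clock: 12.7
tool_pos: [0.5392, 0.2114, 0.0712]
orientation: [180.0, -0.0, -17.8]
force: [-0.3, -0.2, -2.0]
opening: 0.0591
```

Call:
jog_arm(
  commands=[
    {"x":0,"y":0,"z":0.05,"roll":0},
    {"x":0,"y":0,"z":0,"roll":0},
    {"x":0,"y":0,"z":0,"roll":0},
  ],
)

```text
clock: 13.0
tool_pos: [0.5392, 0.2114, 0.0707]
orientation: [180.0, -0.0, -17.8]
force: [0.3, -0.5, -1.6]
opening: 0.0591
```

Call:
jog_arm(
  commands=[
    {"x":0,"y":0,"z":0.05,"roll":0},
    {"x":0,"y":0,"z":0,"roll":0},
    {"x":0,"y":0,"z":0,"roll":0},
  ],
)

```text
clock: 13.3
tool_pos: [0.5392, 0.2114, 0.0703]
orientation: [-180.0, -0.0, -17.8]
force: [0.4, 0.5, -1.1]
opening: 0.0595
```

Call:
jog_arm(
  commands=[
    {"x":0,"y":0,"z":0.05,"roll":0},
    {"x":0,"y":0,"z":0,"roll":0},
    {"x":0,"y":0,"z":0,"roll":0},
  ],
)

```text
clock: 13.6
tool_pos: [0.5393, 0.2115, 0.0702]
orientation: [-180.0, -0.0, -17.8]
force: [-1.9, -0.4, 6.3]
opening: 0.0592
```

Run:
```python
from h import *
for n in range(1):
    o=ctrl.get_obs();print(o['tool_pos'],o['force'])
s=snap('scene');crop(s,(278,148),35,8,'c6.png')
```

```text
[0.53934592 0.21148466 0.07021643] [-1.87948421 -0.40892617  6.27460081]
```

View pics/c6.png

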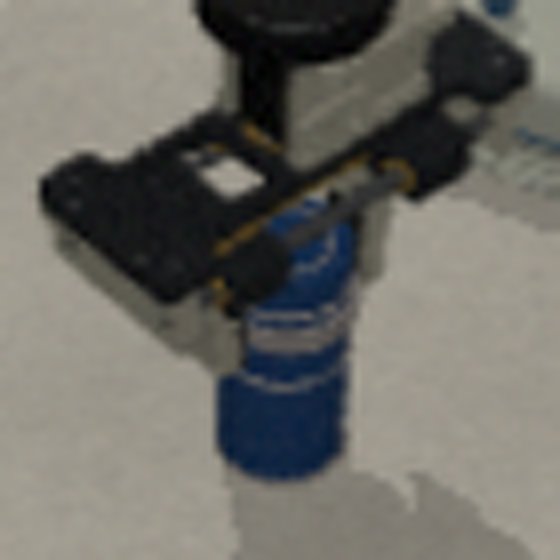

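Call:
jog_arm(
  commands=[
    {"x":0,"y":0,"z":0,"roll":0},
    {"x":0,"y":0,"z":0,"roll":0},
    {"x":0,"y":0,"z":0,"roll":0},
    {"x":0,"y":0,"z":0,"roll":0},
    {"x":0,"y":0,"z":0,"roll":0},
    {"x":0,"y":0,"z":0,"roll":0},
  ],
  gripper=8.4,
)

```text
clock: 14.25
tool_pos: [0.5392, 0.2114, 0.0696]
orientation: [180.0, 0.0, -17.8]
force: [-0.1, 0.0, 0.8]
opening: 0.084
```

Run:
```python
from h import *
o=ctrl.get_obs();print(o['tool_pos'],o['force'])
s=snap('scene');crop(s,(278,148),35,8,'c7.png')
```

```text
[0.53916166 0.21138402 0.06961955] [-0.08077412  0.00999988  0.82396011]
```

View pics/c7.png

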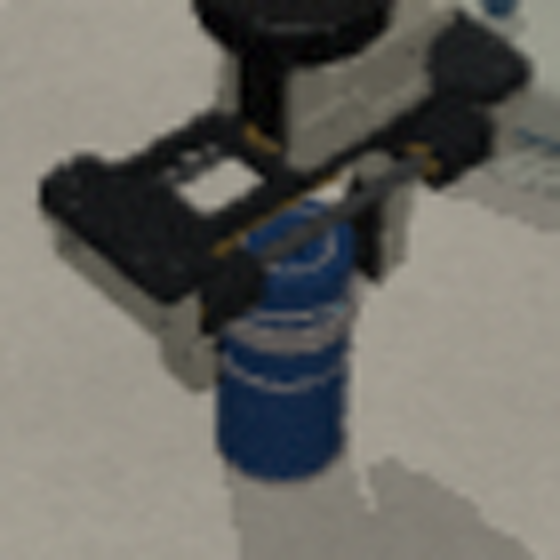

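Call:
jog_arm(
  commands=[
    {"x":0,"y":0,"z":-0.3,"roll":0},
    {"x":0,"y":0,"z":-0.6,"roll":0},
    {"x":0,"y":0,"z":-0.8,"roll":0},
    {"x":0,"y":0,"z":-0.6,"roll":0},
    {"x":0,"y":0,"z":-0.2,"roll":0},
    {"x":0,"y":0,"z":0,"roll":0},
    {"x":0,"y":0,"z":0,"roll":0},
    {"x":0,"y":0,"z":0,"roll":0},
  ],
)

```text
clock: 15.1
tool_pos: [0.539, 0.2113, 0.0944]
orientation: [180.0, 0.0, -17.8]
force: [0.1, 0.4, 0.3]
opening: 0.084
```

Run:
```python
from h import *
o=ctrl.get_obs();print(o['tool_pos'],o['force'])
s=snap('scene');crop(s,(278,148),35,8,'c8.png')
```

```text
[0.5389852  0.21128436 0.09443037] [0.13265682 0.38394067 0.26697694]
```

View pics/c8.png

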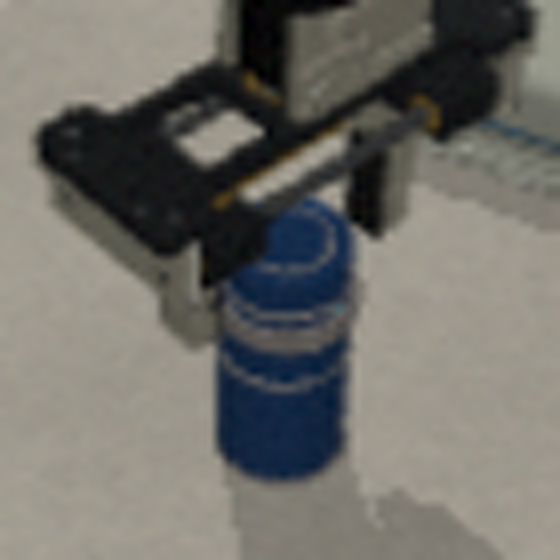

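Call:
jog_arm(
  commands=[
    {"x":0,"y":0,"z":-0.05,"roll":0},
    {"x":0,"y":0,"z":0,"roll":0},
    {"x":0,"y":0,"z":0,"roll":0},
    {"x":0,"y":0,"z":0,"roll":0},
    {"x":0,"y":0,"z":0,"roll":0},
    {"x":0,"y":0,"z":0,"roll":0},
    {"x":0,"y":0,"z":0,"roll":0},
    {"x":0,"y":0,"z":0,"roll":0},
    {"x":0,"y":0,"z":0,"roll":0},
    {"x":0,"y":0,"z":0,"roll":0},
  ],
  gripper=4.5,
)

```text
clock: 16.15
tool_pos: [0.5391, 0.2114, 0.0952]
orientation: [180.0, 0.0, -17.8]
force: [-0.1, 0.1, -0.9]
opening: 0.0535
```

Run:
```python
from h import *
o=ctrl.get_obs();print(o['tool_pos'],o['force'],o['opening'])
s=snap('scene');crop(s,(278,148),35,8,'c9.png')
```

```text
[0.53914083 0.21140867 0.09517841] [-0.10678217  0.08008832 -0.86646398] 0.053480807732725184
```

View pics/c9.png

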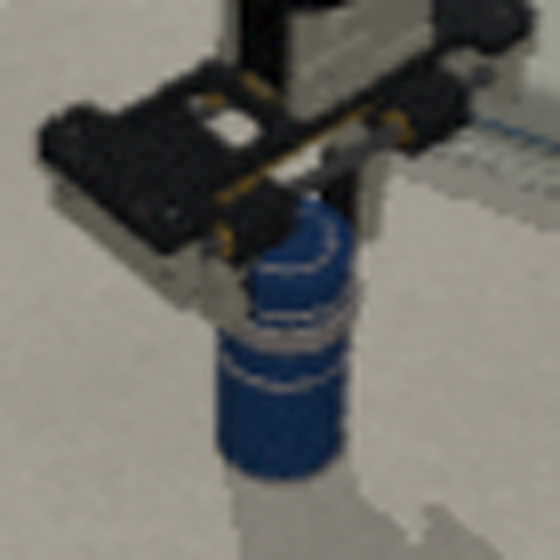

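Cap gripped (opening 53.5 mm, rim still seated). Lift slowly straight up.

Call:
jog_arm(
  commands=[
    {"x":0,"y":0,"z":-0.1,"roll":0},
    {"x":0,"y":0,"z":-0.2,"roll":0},
    {"x":0,"y":0,"z":-0.3,"roll":0},
    {"x":0,"y":0,"z":-0.4,"roll":0},
    {"x":0,"y":0,"z":-0.5,"roll":0},
    {"x":0,"y":0,"z":-0.5,"roll":0},
    {"x":0,"y":0,"z":-0.5,"roll":0},
    {"x":0,"y":0,"z":-0.3,"roll":0},
    {"x":0,"y":0,"z":-0.2,"roll":0},
    {"x":0,"y":0,"z":0,"roll":0},
  ],
)

```text
clock: 17.2
tool_pos: [0.5393, 0.2115, 0.1255]
orientation: [-180.0, -0.0, -17.8]
force: [-1.2, -0.6, -1.0]
opening: 0.0539
```

Call:
jog_arm(
  commands=[
    {"x":0,"y":0,"z":-0.3,"roll":0},
    {"x":0,"y":0,"z":-0.7,"roll":0},
    {"x":0,"y":0,"z":-1.0,"roll":0},
    {"x":0,"y":0,"z":-1.0,"roll":0},
    {"x":0,"y":0,"z":-1.0,"roll":0},
    {"x":0,"y":0,"z":-1.0,"roll":0},
    {"x":0,"y":0,"z":-0.7,"roll":0},
    {"x":0,"y":0,"z":-0.3,"roll":0},
    {"x":0,"y":0,"z":0,"roll":0},
    {"x":0,"y":0,"z":0,"roll":0},
    {"x":0,"y":0,"z":0,"roll":0},
  ],
)

```text
clock: 18.3
tool_pos: [0.5389, 0.2112, 0.1846]
orientation: [180.0, 0.0, -17.8]
force: [-0.4, 0.5, -0.8]
opening: 0.0534
```

Run:
```python
from h import *
o=ctrl.get_obs();print(o['tool_pos'],o['force'],o['opening'],o['clock'])
s=snap('scene');crop(s,(278,138),38,8,'c10.png');snap('top','t10.png')
```

```text
[0.53890641 0.21123793 0.18464841] [-0.356401    0.47129756 -0.76665306] 0.053422677043935954 18.3
```

View pics/c10.png

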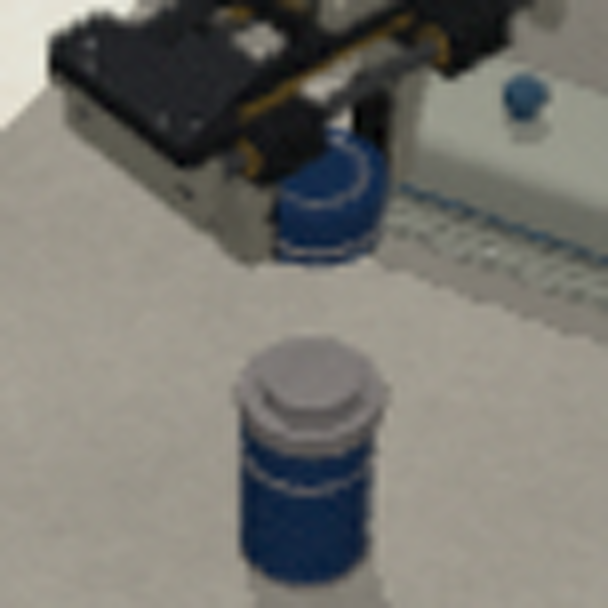

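View pics/t10.png

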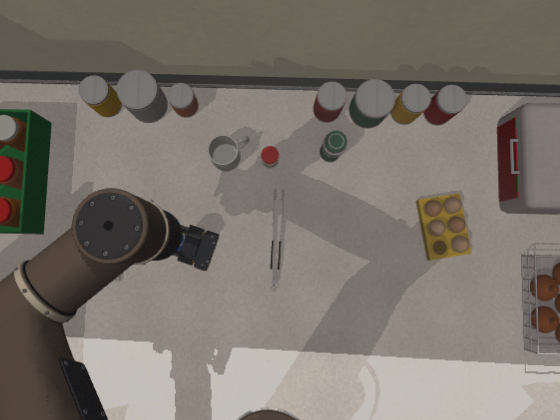

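Call:
jog_arm(
  commands=[
    {"x":0,"y":0,"z":0,"roll":0},
    {"x":0,"y":0,"z":0,"roll":0},
    {"x":0,"y":0,"z":0,"roll":0},
    {"x":0,"y":0,"z":0,"roll":0},
    {"x":0,"y":0,"z":0,"roll":0},
  ],
)

```text
clock: 18.9
tool_pos: [0.5392, 0.2114, 0.1852]
orientation: [-180.0, -0.0, -17.8]
force: [0.1, 0.5, -1.3]
opening: 0.054
```

Run:
```python
from h import *
s=snap('scene','final.png')
im=cv2.resize(s['image'],None,fx=8,fy=8,interpolation=cv2.INTER_CUBIC)
for r,z,c in((.03,.092,(255,0,0)),(.03,.08,(255,0,0)),(.021,.1,(255,0,255)),(.028,0,(0,255,0))):
    cv2.polylines(im,[((proj(s,circ(.539,.2113,r,z))+.5)*8).astype(np.int32)],True,c,1)
cv2.imwrite('pics/c11.png',cv2.cvtColor(im[8*120:8*185,8*245:8*310],cv2.COLOR_RGB2BGR))
o=ctrl.get_obs();print(o['tool_pos'],o['orientation'],o['opening'],abs(o['qvel']).max())
```

```text
[0.53917421 0.21140326 0.18520895] [ 1.79998634e+02 -4.79983392e-04 -1.78069103e+01] 0.05346450231034823 0.130737146568668
```

View pics/c11.png

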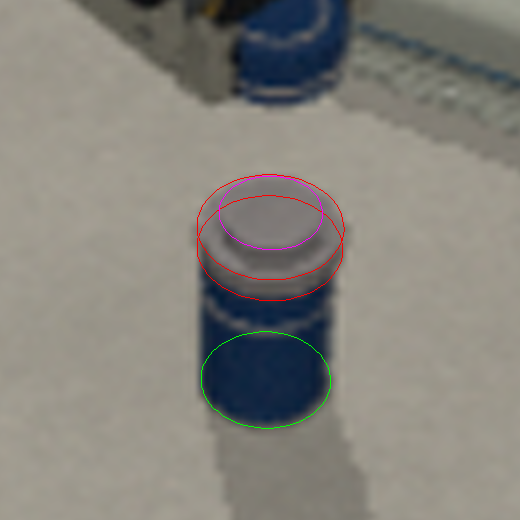

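The red and magenta rings, drawn for the seated lid, fit its rim and boss (about rows 175–300). The green ring fits the tin's base. So the lid is home and the tin has not moved; handing in.

```bash
python3 -c "
from plant import ctrl
print(ctrl.close_job())"
```

```text
the job is handed in; nothing more can be done
None
```

The inner lid is back on the blue tin, and the gripper is holding the cap about 90 mm above it. I handed the job in at about 19 s of the 45 s allowed; it reports no verdict.

- **Carry and seating:** I pinched the pair by the steel rim (opening about 59 mm) and carried them over the tongs to the tin. I lowered them in small steps until contact showed at the expected seated height, with about 6 N upward at the wrist. Then I let go; in the picture the cap was still nested on the lid.
- **Cap lift:** I gripped the cap by its side just above the rim (opening about 53.5 mm) and lifted it straight up.
- **Last checks:** The model rings for a seated lid and an unmoved tin matched the final scene picture to about a pixel (roughly 2 mm). The tool was vertical and nearly still, and the grip had not slipped. By eye, the bystanders look the same as in the first pictures.

No check failed or disagreed. I did not measure the cap's tilt directly; I took it as level from the vertical tool and the picture.

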